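# Hang the washed trivet on its hook

## Task

The pale wooden trivet with the steel ring has dried on edge in the white rack. Take it out, lay it flat on the worktop and let go of it, then take it again across its width and hang it by its ring on the upturned brass hook, so that it is left hanging straight down and still. Leave the dark board without a ring in the rack, and do not shift the pepper mill or the honey jar.

Things in the scene. Friction and masses are not known exactly. Their poses are not given: they have to be found in the camera images.
- trivet: loose pale wooden trivet, a board 110 x 12 x 56 mm (its x, y, z) with dark grooves on both faces and a steel ring on one end; 0.12 kg. Origin: middle of the long edge it stands on in the rack. Its x runs along the length towards the ring, y through the 12 mm thickness, z up across the 56 mm width when it stands in the rack (horizontal once it lies flat, the origin then being 6 mm above the surface). The board is at x -55..55, y -6..6, z 0..56 mm
- trivet_ring (a point): centre of the trivet's steel ring, at x 68, y 0, z 28 mm in the trivet's frame. The ring lies in the board's plane: wire 7 mm thick, opening 20 mm, 34 mm over all
- plain_board: loose dark board without a ring, otherwise of the trivet's size and frame, in the other slot of the rack. Stays there
- rack: white drip tray, fixed, 130 x 170 mm, floor 12 mm above the worktop, origin at the centre of its underside on the worktop. Two slots along its x, at y = -40 and +40 mm, each between two pairs of steel pins (at x = -35 and +35 mm, pins 8 mm thick, tops 46 mm above the worktop, 16 mm clear between the pins of a pair). Trivet and plain board stand in one slot each, either way about; the trivet's ring points along the rack's +x
- hook_stand: brass hook on a dark wooden foot, fixed. Origin on the worktop straight below the upright prong. The foot is 14 mm high, x -45..115, y -50..50 mm; a post 12 mm thick and 291 mm high stands at x = 85 mm. From its top a straight 8 mm arm runs towards -x, sloping steeply (about 41 degrees) down to the bend, where it turns straight up into the prong, so that arm and prong form a V in which the ring settles
- hook_seat (a point): axis of the bar at the lowest point of the hook's bend, at x 4, y 0, z 214.5 mm in the stand's frame; the bar is 8 mm thick
- hook_tip (a point): top end of the upright prong, at x 0, y 0, z 262 mm in the stand's frame; the prong is 8 mm thick, round-ended, about 45 mm tall above the bend. A level ring lowered over the prong meets the sloping arm about 20 mm above the seat; let go, it slides and swings down into the bend by itself
- mill: loose clear pepper mill with grey cap, 44 mm across, 90 mm tall, origin under its centre; leave alone
- honey: loose honey jar with grey lid, 66 x 72 x 102 mm, origin under its centre; leave alone
Mind the look-alikes: they are no part of the job. Several things have the shape of the trivet; the one meant has the colours described above.

How it is judged (in metres and radians):
On the way:
1. the trivet lies flat on the worktop, clear of the rack and let go (angle between trivet's own z axis and vertical between 1.4 and 1.74 rad and angle between trivet's own x axis and vertical between 1.4 and 1.74 rad and height (world z) of trivet below 0.014 m and contact force between trivet and rack below 0.05 N and contact force between the fingers and trivet below 0.05 N and linear speed of trivet below 0.03 m/s), for 0.2 s.
At the end, for the whole second after the job is handed in: The trivet hangs by its ring on the brass hook: ring on the arm between prong and post (within 18 mm of the arm sideways, ring centre at least 185 mm above the worktop), ring end up with its length within 20 degrees of vertical, borne by the hook, let go and at rest (angle between trivet's own x axis and vertical below 0.35 rad and x of trivet_ring in the frame of hook_stand between -0.02 and 0.08 m and y of trivet_ring in the frame of hook_stand between -0.018 and 0.018 m and height (world z) of trivet_ring above 0.185 m and contact force between trivet and hook_stand above 0.3 N and contact force between the fingers and trivet below 0.05 N and linear speed of trivet below 0.05 m/s and angular speed of trivet below 0.8 rad/s); the robot touches nothing.
It fails at once if the dark board was shifted by more than 30 mm (distance of plain_board from where it was at the start of the episode above 0.03 m).
It fails at once if the pepper mill was shifted by more than 30 mm (distance of mill from where it was at the start of the episode above 0.03 m).
It fails at once if the honey jar was shifted by more than 30 mm (distance of honey from where it was at the start of the episode above 0.03 m).
It also fails if it takes over 72 s, if anything falls off the work surface, if the arm or the gripper's body presses on something with over 40 N, if the wrist force passes 120 N, or if a joint passes its speed limit or range.

## Robot

A 7-joint arm with a two-finger parallel gripper is mounted at the origin on a cart in front of the work surface, level with it; the furniture and walls round the work are solid. World frame = base frame: x ahead of the robot, y to its left, z up, the work surface at z = 0. Lengths are in mm, angles in rad, forces in N, time in s.
With the tool pointing down it reaches from about 350 to 900 mm from the base axis. Payload 7.2 kg.
Tool frame: the origin (TCP) lies at the very end of the fingers, on their centre line; the grasp point (between the pads) lies 19 mm behind it (hold_point_z is the distance from the TCP to the grasp point, in mm); z points along the fingers, y is the line along which they close (so a half turn about z gives the same grasp; the last joint's range is limited). The gripper opens to 88 mm and grips with 3 to 60 N. Pads are 20 mm wide; open, the fingers measure 115 mm over their backs; the gripper's body (75 mm by 178 mm) begins 61 mm behind the grasp point.
Start: joints at [-1.211, 0.411, -0.013, 1.596, 0.006, 1.134, -0.082], TCP at [259.303, 568.675, 222.653] pointing down, gripper open.
Joint ranges: [-2.95, 2.95], [-0.29, 1.99], [-1.47, 1.44], [0.14, 2.54], [-1.03, 4.17], [0.13, 1.85], [-2.86, 2.86]. Speed limits (rad/s): [2.39, 2.39, 3.01, 3.01, 3.14, 3.14, 3.14].

## Interface

Orientations are given as a unit quaternion [w, x, y, z].
In Python, from workcell import state, camera, get_calibration, sign_off, trace, hold_point_z gives the robot as it stands. The module is installed in compiled form; this text tells all that it offers.
- The arm moves only by the tool jog_arm, never from a script. Its argument "series" is a list of rows, each a list of 3 entries, a list of its own where there are three numbers: the shift along the tool's x, y, z in units of 20 cm (1.0 is 20 cm), then the turn, a rotation vector about the tool's x, y, z in units of 180 degrees (1.0 is 180 degrees), then the gripper command: -1 is fully open, 1 is shut, values between are in proportion. A call has 1 to 12 rows; each row is the pose to reach, as a shift and turn from the pose commanded when the call began, along the tool's axes at that moment, turning the shorter way round; what a row does not reach only later rows make up. A row lasts 1/12 s, in which the tool goes at most 41.7 mm and 7.16 degrees, less where a joint would pass 70% of its speed; a pose out of reach is approached as far as the arm can. A call with a number of a shift or a turn outside -1 to 1 is refused whole. A call with a gripper value outside its range is refused whole. The fingers move at their own pace and stop on an object; "force" is the grip in N (left out, the last holds). Time passes only in rows, so rows that repeat a pose let the fingers close. It gives the time, the measured TCP pose, the force, the opening and the grip force at its end, in the units of the state.
- state(): the state, without advancing time (a new reading comes with each control period).
- camera(name): name is "side" or "top"; returns the picture (400x640x3 uint8, red, green, blue); there is no depth.
- get_calibration(name): a dict with "fx", "fy", "cx", "cy" (pixels), "distortion" ([k1, k2, p1, p2, k3] as OpenCV has them; the pictures are not rectified), "world_from_camera" (4x4, takes a point from camera to world coordinates). Camera axes: x right, y up, looking along -z (the intrinsics and any distortion apply to the point x, -y, -z); pixel columns grow to the right and rows downward; lengths in mm; the calibration is good to about 2 mm. A picture is of the moment at which its call begins. get_calibration takes no time and is no camera call.
- sign_off(): hands the job in; it is judged then, once.
Trained networks look in the newest picture that a camera, given by its name, has taken for a name from the list of things; names that differ only in an ending like _2 or _b are one class to them, and where a whole thing is asked for, a point or a joint stands for the part that bears it (a point fixed in the world has none). Each returns a list of dicts, best first, with "confidence" (0 to 1); they miss things now and then, are a little off and sometimes report something else, mostly with a low value. They report only what shows in the picture. A call takes as long as a camera call. They do not tell look-alikes from the thing itself.
- trace(camera, label): "pixels" (400x640 bool, what is visible of it) and "rect" ([centre column, centre row, width, height] in pixels, round what is visible of it).
The state is a dict: "time": time; "joint_positions": joint angles; "dq": joint speeds; "effort": joint torques, N m; "eef_pos": TCP position; "eef_rot": TCP orientation; "wrist_force": force on the tool from outside, world axes, zero at the start; "torque": the same for the moment, N m; "width": opening from 0.0 (shut) to 1.0 (fully open); "grasp_force": force on a finger pad.
Only numpy, scipy, OpenCV 4.12 (cv2) and the standard library are available. Lean on these libraries where they do the work, as an engineer would, in place of code of your own. Each camera call takes 0.05 s, during which the arm holds its last target. There are 200 camera calls.

## Working session

There is one attempt and no reset: what is moved stays moved. The work goes in short steps, Python scripts to look and compute and a tool call to move; the robot and the scene stay as the last step left them, time stands still between calls to the robot, and variables do not carry over. Pictures are saved under pics/ and viewed, at most 10 in all, crops included, and the job is handed in when it is done.

Besides the shell and the picture viewer there is one more tool, called after "Emit:" as name(argument=value, ...), one argument or row to a line, values as JSON. jog_arm: Moves the arm, as the interface text tells. Shifts and turns lie within -1 to 1; 1 stands for 20 cm of shift or 180 degrees of turn. Its arguments: {"type":"object","properties":{"series":{"type":"array"},"force":{"type":"number"}},"required":["series"]}

```bash
mkdir -p pics
python3 - <<'E'
from workcell import *
import cv2,numpy as np
for n in("top","side"):
    im=camera(n); cv2.imwrite(f"pics/{n}0.png",im[:,:,::-1])
    c=get_calibration(n); print(n,{k:np.round(v,4).tolist() for k,v in c.items()})
    for l in("trivet","rack","hook_stand","mill","honey","plain_board"):
        for d in trace(n,l): print(n,l,round(d["confidence"],2),np.round(d["rect"]))
s=state(); print({k:np.round(v,3).tolist() for k,v in s.items()}); print(hold_point_z if not callable(hold_point_z) else hold_point_z())
E
```

```text
top {'fx': 441.1445, 'fy': 441.1445, 'cx': 311.7064, 'cy': 192.7838, 'distortion': [0.0171, 0.0, 0.0, 0.0, 0.0], 'world_from_camera': [[0.0192, 0.9917, -0.1267, 426.5124], [-0.9998, 0.0203, 0.007, -78.5213], [0.0095, 0.1266, 0.9919, 1442.1214], [0.0, 0.0, 0.0, 1.0]]}
top trivet 0.68 [332. 160.  14.  36.]
top trivet 0.47 [333. 215.   6.  43.]
top rack 0.82 [344. 218.  56.  50.]
top hook_stand 0.81 [197. 199.  50.  59.]
top hook_stand 0.49 [286. 156.  11.  16.]
top mill 0.71 [284. 155.  12.  16.]
top mill 0.41 [196. 198.  46.  56.]
top honey 0.63 [358. 224.  14.  34.]
top honey 0.58 [434. 237.  28.  25.]
top plain_board 0.65 [355. 224.  13.  33.]
side {'fx': 418.943, 'fy': 418.943, 'cx': 318.7878, 'cy': 202.1207, 'distortion': [-0.0225, 0.0, 0.0, 0.0, 0.0], 'world_from_camera': [[-0.9919, 0.0849, -0.094, 480.0531], [-0.1266, -0.6835, 0.7189, 779.9975], [-0.0032, 0.725, 0.6887, 1011.4165], [0.0, 0.0, 0.0, 1.0]]}
side trivet 0.83 [286. 219.  36.  25.]
side trivet 0.58 [338. 222.  39.  19.]
side rack 0.75 [338. 220.  43.  18.]
side rack 0.69 [342. 224.  48.  37.]
side hook_stand 0.71 [314. 327.  63.  84.]
side mill 0.52 [269. 254.  12.  29.]
side honey 0.97 [363. 161.  20.  33.]
side plain_board 0.83 [350. 204.  40.  17.]
{'time': 0.7, 'joint_positions': [-1.211, 0.411, -0.013, 1.596, 0.006, 1.134, -0.082], 'dq': [0.001, 0.001, 0.002, -0.001, 0.001, 0.0, -0.001], 'effort': [0.0, -58.758, 0.641, -29.134, -0.054, 0.01, -0.0], 'eef_pos': [259.289, 568.707, 222.677], 'eef_rot': [0.0, 0.212, 0.977, 0.0], 'wrist_force': [0.778, -0.841, 0.147], 'torque': [0.007, -0.019, -0.021], 'grasp_force': 0.0, 'width': 0.998}
18.700000000000003
```

Run:
```python
import cv2,numpy as np
a=cv2.imread("pics/top0.png");b=cv2.imread("pics/side0.png")
cv2.imwrite("pics/c1.png",cv2.resize(a[110:310,150:470],(800,500),interpolation=cv2.INTER_CUBIC))
cv2.imwrite("pics/c2.png",cv2.resize(b[130:390,220:430],(480,594),interpolation=cv2.INTER_CUBIC))
```

```text
(no output)
```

View pics/c1.png

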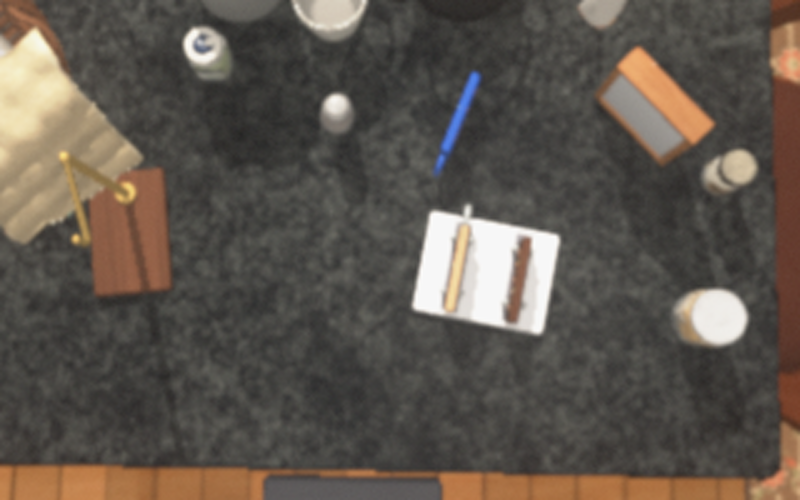

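View pics/c2.png

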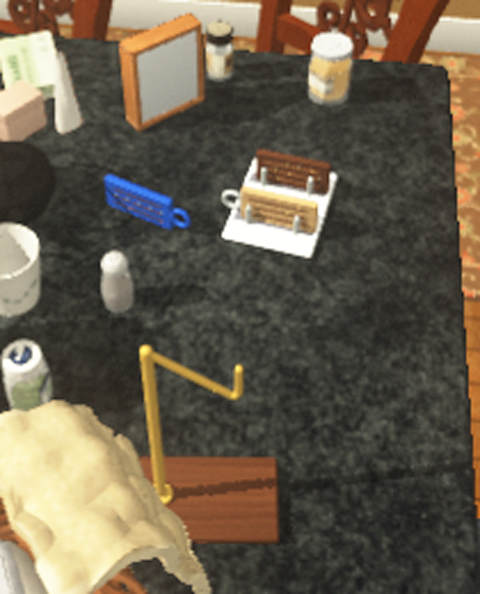

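View pics/side0.png

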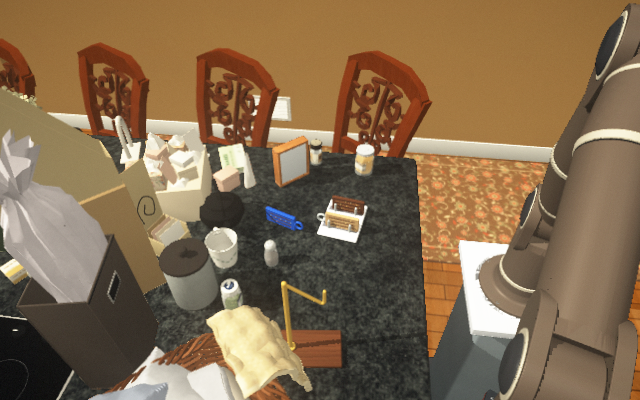

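Pieces that could be meant: the blue one lying at top (333,160) / side (286,219) is a look-alike in the wrong colour, and the dark board at top (355,224) / side (350,204) has no ring. The pale board with the steel ring stands in the rack at top (333,215) / side (342,222), so that is the trivet. The enlarged crops confirm it. The hook's post top is at side (285,283) and its prong tip at side (324,290). The mill is at top (285,156) and the honey jar at top (434,237).

```bash
cat > h.py <<'E'
import cv2,numpy as np
from scipy.optimize import minimize
from scipy.spatial.transform import Rotation as R
from workcell import *
S=8
def proj(n,P):
    c=get_calibration(n); T=np.linalg.inv(np.array(c["world_from_camera"]))
    p=np.atleast_2d(P)@T[:3,:3].T+T[:3,3]; p=p*[1,-1,-1]
    K=np.array([[c["fx"],0,c["cx"]],[0,c["fy"],c["cy"]],[0,0,1]])
    return cv2.projectPoints(p.reshape(-1,1,3).astype(float),np.zeros(3),np.zeros(3),K,np.array(c["distortion"]))[0][:,0]
def box(x0,x1,y0,y1,z0,z1): return np.array([[x,y,z] for x in(x0,x1) for y in(y0,y1) for z in(z0,z1)],float)
def cap(a,b,r):
    u=R.random(1,random_state=0).as_matrix()[0]
    s=cv2.Mat if 0 else None
    g=np.random.default_rng(0).normal(size=(60,3)); g/=np.linalg.norm(g,axis=1)[:,None]
    return np.vstack([np.array(a)+r*g,np.array(b)+r*g])
def place(P,q): return R.from_euler("z",q[2]).apply(P)+[q[0],q[1],q[3] if len(q)>3 else 0]
def render(n,parts,roi):
    x0,y0,x1,y1=roi; m=np.zeros(((y1-y0)*S,(x1-x0)*S),np.uint8)
    for P in parts:
        p=(proj(n,P)+0.5-[x0,y0])*S
        cv2.fillConvexPoly(m,np.round(cv2.convexHull(p.astype(np.float32))*16-8).astype(np.int32),255,shift=4)
    return cv2.resize(m,(x1-x0,y1-y0),interpolation=cv2.INTER_AREA)/255.
def fit(parts,q0,obs,steps=(15,15,.15)):
    # obs: list of (cam, roi, soft mask)
    f=lambda q:sum(((render(n,[place(P,q) for P in parts],r)-m)**2).sum() for n,r,m in obs)
    q0=np.array(q0,float)
    for st in(1,.4,.4): 
        sim=np.vstack([q0]+[q0+st*np.eye(3)[i]*steps[i] for i in range(3)])
        q0=minimize(f,q0,method="Nelder-Mead",options=dict(initial_simplex=sim,xatol=.01,fatol=.01,maxiter=150)).x
    return q0,f(q0)
def ray(n,px,z):
    """world point at height z seen at px"""
    q=minimize(lambda a:((proj(n,[a[0],a[1],z])-px)**2).sum(),[500,0],method="Nelder-Mead",options=dict(xatol=.05,fatol=1e-6)).x
    return q
E
cat > m1.py <<'E'
from h import *
import sys
I={n:cv2.imread(f"pics/{n}0.png") for n in("top","side")}
H={n:cv2.cvtColor(I[n],cv2.COLOR_BGR2HSV).astype(int) for n in I}
rk=box(-65,65,-85,85,0,12)
def sub(n,r,fn): 
    x0,y0,x1,y1=r; h=H[n][y0:y1,x0:x1]; return fn(h[...,0],h[...,1],h[...,2])
rt=(305,185,385,255); rs=(305,185,385,255)
white=lambda h,s,v:np.clip((v-95)/100,0,1)*1.0
fill=lambda m:cv2.morphologyEx(m.astype(np.float32),cv2.MORPH_CLOSE,np.ones((9,9)))
g0=[*ray("top",[344,218],6),-.15]; print("rack guess",g0)
mt=fill(sub("top",rt,lambda h,s,v:np.clip((v-70)/130,0,1)*(s<60)))
for obs in ([("top",rt,mt)],): print("rack",fit([rk],g0,obs))
pale=lambda h,s,v:((h>8)&(h<28)&(s>60)&(v>110)).astype(float)
b=box(-55,55,-6,6,0,56)
o1=("top",(320,190,345,240),sub("top",(320,190,345,240),pale)); o2=("side",(315,205,365,240),sub("side",(315,205,365,240),pale))
t0=[*ray("top",[333,217],68),-.15]
for o in([o1],[o2],[o1,o2]): print("trivet",fit([b+[0,0,12]],t0,o))
gold=lambda h,s,v:((h>14)&(h<32)&(s>110)&(v>85)).astype(float)
wood=lambda h,s,v:((h<14)|(h>170))&(s>70)&(v>50)&(v<170)
st=[cap([85,0,14],[85,0,287],6),cap([85,0,287],[4,0,214.5],4),cap([2,0,216],[0,0,258],4)]
a=("top",(171,165,205,212),sub("top",(171,165,205,212),gold)); c=("side",(278,278,332,350),sub("side",(278,278,332,350),gold))
s0=[*ray("top",[150+134/2.5,110+259/2.5],0),.1]; print("stand guess",s0)
for o in([a],[c],[a,c]): print("stand",fit(st,s0,o))
w=("top",(184,172,222,234),sub("top",(184,172,222,234),wood).astype(float))
print("foot",fit([box(-45,115,-50,50,0,14)],s0,[w]))
vis=np.hstack([cv2.resize((m*255).astype(np.uint8),(200,240),interpolation=0) for m in(mt,o1[2],o2[2],a[2],c[2],w[2])]); cv2.imwrite("pics/masks.png",cv2.resize(vis,(800,200)))
for l,px in(("mill",[285,159]),("honey",[434,237])): print(l,ray("top",px,40))
E
python3 m1.py
```

```text
rack guess [np.float64(529.3016323816194), np.float64(-195.48790704942488), -0.15]
rack (array([ 5.28397826e+02, -1.95487086e+02, -1.70434636e-01]), np.float64(130.11629556378116))
trivet (array([ 5.2812500e+02, -2.4265625e-02, -1.5000000e-01]), np.float64(154.0))
trivet (array([ 5.2812500e+02, -2.4265625e-02, -1.5000000e-01]), np.float64(518.0))
trivet (array([ 5.2812500e+02, -2.4265625e-02, -1.5000000e-01]), np.float64(672.0))
stand guess [np.float64(535.053869546291), np.float64(262.9047011856264), 0.1]
stand (array([5.36175948e+02, 2.64867861e+02, 1.10750539e-01]), np.float64(75.3681660899654))Traceback (most recent call last):
  File "m1.py", line 24, in <module>
    for o in([a],[c],[a,c]): print("stand",fit(st,s0,o))
                                           ~~~^^^^^^^^^
  File "h.py", line 30, in fit
    q0=minimize(f,q0,method="Nelder-Mead",options=dict(initial_simplex=sim,xatol=.01,fatol=.01,maxiter=150)).x
       ~~~~~~~~^^^^^^^^^^^^^^^^^^^^^^^^^^^^^^^^^^^^^^^^^^^^^^^^^^^^^^^^^^^^^^^^^^^^^^^^^^^^^^^^^^^^^^^^^^^^^
    res = _minimize_neldermead(fun, x0, args, callback, bounds=bounds,
                               **options)
    fxc = func(xc)
    fx = function(np.copy(x), *(wrapper_args + args))
  File "h.py", line 26, in <lambda>
    f=lambda q:sum(((render(n,[place(P,q) for P in parts],r)-m)**2).sum() for n,r,m in obs)
               ~~~^^^^^^^^^^^^^^^^^^^^^^^^^^^^^^^^^^^^^^^^^^^^^^^^^^^^^^^^^^^^^^^^^^^^^^^^^
  File "h.py", line 26, in <genexpr>
    f=lambda q:sum(((render(n,[place(P,q) for P in parts],r)-m)**2).sum() for n,r,m in obs)
                     ~~~~~~^^^^^^^^^^^^^^^^^^^^^^^^^^^^^^^^^
  File "h.py", line 21, in render
    p=(proj(n,P)+0.5-[x0,y0])*S
       ~~~~^^^^^
  File "h.py", line 7, in proj
    c=get_calibration(n); T=np.linalg.inv(np.array(c["world_from_camera"]))
ValueError: time passes only in moves, steps and waits
```

```bash
python3 - <<'E'
s=open("h.py").read()
i=s.index("def ray"); s=s[:i]+'''def ray(n,px,z):
    """world xy at height z seen at px"""
    c=CAL[n]; K=np.array([[c["fx"],0,c["cx"]],[0,c["fy"],c["cy"]],[0,0,1]]); T=np.array(c["world_from_camera"])
    u=cv2.undistortPoints(np.array(px,float).reshape(1,1,2),K,np.array(c["distortion"]))[0,0]
    d=T[:3,:3]@[u[0],-u[1],-1]; return (T[:3,3]+d*(z-T[2,3])/d[2])[:2]
'''
s=s.replace("c=get_calibration(n); T","c=CAL[n]; T").replace("S=8","S=8\nCAL={n:get_calibration(n) for n in('top','side')}")
s=s.replace("    u=R.random(1,random_state=0).as_matrix()[0]\n    s=cv2.Mat if 0 else None\n","")
open("h.py","w").write(s)
E
python3 m1.py
```

```text
rack guess [np.float64(529.3049194163611), np.float64(-195.49050585533092), -0.15]
rack (array([ 5.28343660e+02, -1.95217544e+02, -1.73413595e-01]), np.float64(129.5038542223781))
trivet (array([ 5.28260856e+02, -1.55604852e+02, -1.74026140e-01]), np.float64(10.543944636678201))
trivet (array([ 5.29449925e+02, -1.53945422e+02, -1.88255842e-01]), np.float64(152.8323414071511))
trivet (array([ 5.29448153e+02, -1.55559161e+02, -1.79732028e-01]), np.float64(166.87695501730104))
stand guess [np.float64(535.0549262194301), np.float64(262.9044055152473), 0.1]
stand (array([5.36217728e+02, 2.64820708e+02, 1.11315244e-01]), np.float64(75.34589773164168))
stand (array([5.36727835e+02, 2.67707604e+02, 1.21324363e-01]), np.float64(92.6246674356017))
stand (array([5.37201415e+02, 2.66808464e+02, 1.12944134e-01]), np.float64(201.73519415609383))
foot (array([5.35189625e+02, 2.66035688e+02, 1.17678320e-01]), np.float64(186.34948096885813))
mill [7.14002924e+02 6.31211219e-02]
honey [ 472.42196526 -478.4139965 ]
```

View pics/masks.png

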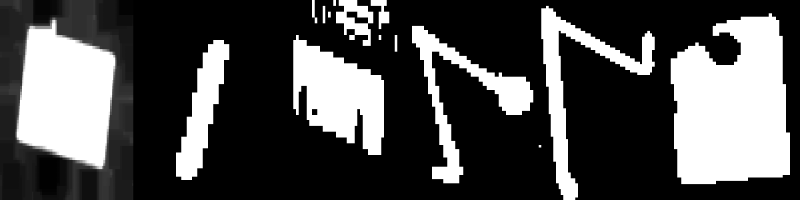

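The pictures agree to about 2 mm. The trivet is at about (529,-155) with yaw -0.175, the rack at (528,-195) with yaw -0.173, and the stand at (537,266) with yaw 0.113. I'll start moving.

Emit:
jog_arm(
  series=[
    [[-0.91,-0.91,0],[0,0,0],-1],
    [[-0.91,-0.91,0],[0,0,0],-1],
    [[-0.91,-0.91,0],[0,0,0],-1],
    [[-0.91,-0.91,0],[0,0,0],-1],
    [[-0.91,-0.91,0],[0,0,0],-1],
    [[-0.91,-0.91,0],[0,0,0],-1],
    [[-0.91,-0.91,0],[0,0,0],-1],
    [[-0.91,-0.91,0],[0,0,0],-1],
    [[-0.91,-0.91,0],[0,0,0],-1],
    [[-0.91,-0.91,0],[0,0,0],-1],
  ],
  force=20,
)

```text
time: 1.53
eef_pos: [348.8, 329.3, 222.8]
eef_rot: [-0.0, 0.211, 0.977, 0.0]
wrist_force: [-0.3, 0.5, -0.0]
width: 1.0
grasp_force: 0.0
```

Emit:
jog_arm(
  series=[
    [[-0.91,-0.91,0],[0,0,0],-1],
    [[-0.91,-0.91,0],[0,0,0],-1],
    [[-0.91,-0.91,0],[0,0,0],-1],
    [[-0.91,-0.91,0],[0,0,0],-1],
    [[-0.91,-0.91,0],[0,0,0],-1],
    [[-0.91,-0.91,0],[0,0,0],-1],
    [[-0.91,-0.91,0],[0,0,0],-1],
    [[-0.91,-0.91,0],[0,0,0],-1],
    [[-0.91,-0.91,0],[0,0,0],-1],
    [[-0.91,-0.91,0],[0,0,0],-1],
  ],
)

```text
time: 2.37
eef_pos: [439.1, 89.0, 222.4]
eef_rot: [-0.0, 0.211, 0.978, 0.0]
wrist_force: [-0.3, 0.1, 1.0]
width: 1.001
grasp_force: 0.0
```

Emit:
jog_arm(
  series=[
    [[-0.91,-0.91,0],[0,0,-0.081],-1],
    [[-0.91,-0.91,0],[0,0,-0.081],-1],
    [[-0.91,-0.91,0],[0,0,-0.081],-1],
    [[-0.91,-0.91,0],[0,0,-0.081],-1],
    [[-0.91,-0.91,0],[0,0,-0.081],-1],
    [[-0.91,-0.91,0],[0,0,-0.081],-1],
    [[-0.91,-0.91,0],[0,0,-0.081],-1],
    [[-0.91,-0.91,0],[0,0,-0.081],-1],
    [[-0.91,-0.91,0],[0,0,-0.081],-1],
    [[-0.91,-0.91,0],[0,0,-0.081],-1],
    [[-0.91,-0.91,0],[0,0,-0.081],-1],
  ],
)

```text
time: 3.28
eef_pos: [529.7, -151.8, 222.4]
eef_rot: [-0.0, 0.085, 0.996, 0.001]
wrist_force: [-1.0, -0.5, 0.4]
width: 1.001
grasp_force: 0.0
```

```bash
cat >> h.py <<'E'
def row(pos,Rt,base=None):
    """jog row from the present pose (or base=(pos,R)) to pos,R; returns it and the new base"""
    if base is None: s=state(); base=(np.array(s["eef_pos"]),quat(s["eef_rot"]))
    p,B=base; print(np.round(B.inv().apply(np.array(pos)-p)/200,4).tolist(),np.round((B.inv()*Rt).as_rotvec()/np.pi,4).tolist())
    return np.array(pos,float),Rt
def quat(q): return R.from_quat([q[1],q[2],q[3],q[0]])
def down(yaw):
    """tool down, tool x along world angle yaw"""
    c,s=np.cos(yaw),np.sin(yaw); return R.from_matrix(np.array([[c,s,0],[s,-c,0],[0,0,-1]]))
E
python3 - <<'E'
from h import *
b=row([529,-155,110],down(np.pi-.175)); row([529,-155,42],down(np.pi-.175),b); print(np.round(state()["joint_positions"],2))
E
```

```text
[0.0005, -0.0172, 0.5619] [0.0004, -0.0002, 0.0017]
[0.0, 0.0, 0.34] [0.0, 0.0, 0.0]
[-0.17  0.3   0.46  1.8  -0.15  1.08  1.74]
```

Emit:
jog_arm(
  series=[
    [[0,-0.017,0.2],[0,0,0.0017],-1],
    [[0,-0.017,0.4],[0,0,0.0017],-1],
    [[0,-0.017,0.56],[0,0,0.0017],-1],
    [[0,-0.017,0.56],[0,0,0.0017],-1],
    [[0,-0.017,0.56],[0,0,0.0017],-1],
    [[0,-0.017,0.56],[0,0,0.0017],-1],
  ],
)

```text
time: 3.78
eef_pos: [530.1, -157.4, 112.4]
eef_rot: [0.001, 0.089, 0.996, 0.0]
wrist_force: [1.2, 0.1, 0.7]
width: 0.999
grasp_force: 0.0
```

Run:
```python
from h import *
print(state()["eef_pos"],state()["joint_positions"])
t=camera("top");s=camera("side")
cv2.imwrite("pics/t1.png",t[:,:,::-1]);cv2.imwrite("pics/s1.png",s[:,:,::-1])
cv2.imwrite("pics/c3.png",np.hstack([cv2.resize(i[150:250,280:390],(400,364),interpolation=cv2.INTER_CUBIC)[:,:,::-1] for i in(t,s)]))
```

```text
[ 530.06882136 -157.3781811   112.3955056 ] [-0.12324374  0.43172266  0.4218865   1.91215825 -0.23208746  0.84330149
  1.81277353]
```

View pics/c3.png

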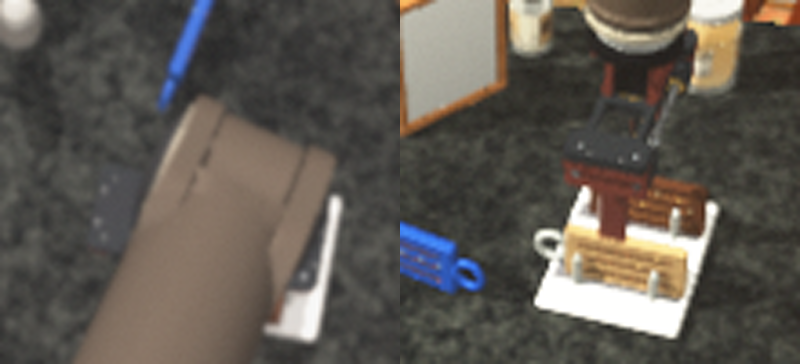

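The gripper is centred over the pale trivet's length: its near finger is at side (305,208) and the board at side (295-358,212-232). I'll descend and grip.

Run:
```python
from h import *
row([529,-155.3,43],down(np.pi-.175))
```

```text
[0.0114, 0.0112, 0.3501] [0.0001, 0.0012, -0.001]
```

Emit:
jog_arm(
  series=[
    [[0.004,0.006,0.15],[0,0,0],-1],
    [[0.004,0.006,0.25],[0,0,0],-1],
    [[0.004,0.006,0.34],[0,0,0],-1],
    [[0.004,0.006,0.34],[0,0,0],-1],
    [[0.004,0.006,0.34],[0,0,0],-1],
    [[0.004,0.006,0.34],[0,0,0],-1],
  ],
)

```text
time: 4.38
eef_pos: [529.6, -157.0, 44.5]
eef_rot: [0.001, 0.089, 0.996, -0.0]
wrist_force: [0.1, 0.0, 0.2]
width: 1.002
grasp_force: 0.0
```

Emit:
jog_arm(
  series=[
    [[0,0,0],[0,0,0],1],
    [[0,0,0],[0,0,0],1],
    [[0,0,0],[0,0,0],1],
    [[0,0,0],[0,0,0],1],
    [[0,0,0],[0,0,0],1],
    [[0,0,0],[0,0,0],1],
    [[0,0,0],[0,0,0],1],
    [[0,0,0],[0,0,0],1],
    [[0,0,0],[0,0,0],1],
    [[0,0,0],[0,0,0],1],
  ],
)

```text
time: 5.22
eef_pos: [528.4, -156.7, 42.6]
eef_rot: [-0.0, 0.089, 0.996, -0.0]
wrist_force: [0.2, -0.2, -0.5]
width: 0.281
grasp_force: 0.0
```

Emit:
jog_arm(
  series=[
    [[0,0,0],[0,0,0],1],
    [[0,0,0],[0,0,0],1],
    [[0,0,0],[0,0,0],1],
    [[0,0,0],[0,0,0],1],
    [[0,0,0],[0,0,0],1],
    [[0,0,0],[0,0,0],1],
    [[0,0,0],[0,0,0],1],
    [[0,0,0],[0,0,0],1],
  ],
)

```text
time: 5.88
eef_pos: [528.5, -156.4, 42.6]
eef_rot: [-0.0, 0.089, 0.996, 0.0]
wrist_force: [0.2, 2.1, -0.3]
width: 0.132
grasp_force: 20.0
```

Run:
```python
from h import *
D=down(np.pi-.175); T=R.from_euler("x",45,degrees=True)*down(np.pi)
b=row([528.5,-156,193],D); b=row([470,10,193],D,b);  b=row([470,60,130],T,b); b=row([470,60,27],T,b)
```

```text
[0.0003, 0.0024, -0.752] [0.0001, -0.0, -0.0011]
[0.4325, 0.7664, 0.0] [0.0, 0.0, 0.0]
[0.0435, 0.2462, 0.315] [-0.2493, 0.0219, -0.0528]
[-0.0, -0.3642, 0.3642] [0.0, 0.0, 0.0]
```

Emit:
jog_arm(
  series=[
    [[0,0,-0.1],[0,0,0],1],
    [[0,0,-0.25],[0,0,0],1],
    [[0,0,-0.4],[0,0,0],1],
    [[0,0,-0.55],[0,0,0],1],
    [[0,0,-0.75],[0,0,0],1],
    [[0,0,-0.75],[0,0,0],1],
    [[0,0,-0.75],[0,0,0],1],
    [[0,0,-0.75],[0,0,0],1],
  ],
)

```text
time: 6.55
eef_pos: [528.0, -156.6, 192.2]
eef_rot: [-0.0, 0.089, 0.996, 0.0]
wrist_force: [0.6, 0.2, -1.6]
width: 0.136
grasp_force: 20.0
```

Emit:
jog_arm(
  series=[
    [[0.22,0.38,0],[0,0,0],1],
    [[0.43,0.77,0],[0,0,0],1],
    [[0.43,0.77,0],[0,0,0],1],
    [[0.43,0.77,0],[0,0,0],1],
    [[0.43,0.77,0],[0,0,0],1],
    [[0.43,0.77,0],[0,0,0],1],
    [[0.43,0.77,0],[0,0,0],1],
    [[0.43,0.77,0],[0,0,0],1],
  ],
)

```text
time: 7.22
eef_pos: [471.2, 8.7, 192.0]
eef_rot: [-0.0, 0.09, 0.996, -0.001]
wrist_force: [0.3, -1.0, -1.6]
width: 0.138
grasp_force: 20.0
```

Emit:
jog_arm(
  series=[
    [[0.04,0.25,0.3],[-0.25,0.022,-0.053],1],
    [[0.04,0.25,0.3],[-0.25,0.022,-0.053],1],
    [[0.04,0.25,0.3],[-0.25,0.022,-0.053],1],
    [[0.04,0.25,0.3],[-0.25,0.022,-0.053],1],
    [[0.04,0.25,0.3],[-0.25,0.022,-0.053],1],
    [[0.04,0.25,0.3],[-0.25,0.022,-0.053],1],
    [[0.04,0.25,0.3],[-0.25,0.022,-0.053],1],
    [[0.04,0.25,0.3],[-0.25,0.022,-0.053],1],
    [[0.04,0.25,0.3],[-0.25,0.022,-0.053],1],
    [[0.04,0.25,0.3],[-0.25,0.022,-0.053],1],
    [[0.04,0.25,0.3],[-0.25,0.022,-0.053],1],
    [[0.04,0.25,0.3],[-0.25,0.022,-0.053],1],
  ],
)

```text
time: 8.22
eef_pos: [472.3, 62.0, 133.6]
eef_rot: [0.001, -0.0, 0.924, 0.383]
wrist_force: [0.9, 0.8, -1.5]
width: 0.136
grasp_force: 20.0
```

Run:
```python
from h import *
T=R.from_euler("x",45,degrees=True)*down(np.pi)
row([470,60,29],T); print(np.round(state()["joint_positions"],2),(T.inv()*quat(state()["eef_rot"])).magnitude())
```

```text
[0.0126, -0.3768, 0.3625] [0.0002, 0.0005, 0.0003]
[ 0.15  0.48  0.18  2.06 -0.93  1.15  2.53] 0.002032292740460458
```

Emit:
jog_arm(
  series=[
    [[0,-0.12,0.12],[0,0,0],1],
    [[0,-0.22,0.22],[0,0,0],1],
    [[0,-0.3,0.3],[0,0,0],1],
    [[0,-0.34,0.34],[0,0,0],1],
    [[0,-0.365,0.365],[0,0,0],1],
    [[0,-0.365,0.365],[0,0,0],1],
    [[0,-0.365,0.365],[0,0,0],1],
    [[0,-0.365,0.365],[0,0,0],1],
    [[0,-0.365,0.365],[0,0,0],1],
    [[0,-0.365,0.365],[0,0,0],1],
  ],
)

```text
time: 9.05
eef_pos: [472.7, 60.9, 30.2]
eef_rot: [0.001, 0.001, 0.924, 0.383]
wrist_force: [-0.2, -0.4, -1.0]
width: 0.133
grasp_force: 20.0
```

Emit:
jog_arm(
  series=[
    [[0,-0.008,0.008],[0,0,0],1],
    [[0,-0.008,0.008],[0,0,0],1],
    [[0,-0.008,0.008],[0,0,0],0.32],
    [[0,-0.008,0.008],[0,0,0],0.32],
    [[0,-0.008,0.008],[0,0,0],0.32],
    [[0,-0.008,0.008],[0,0,0],0.32],
    [[0,-0.008,0.008],[0,0,0],0.32],
    [[0,-0.008,0.008],[0,0,0],0.32],
  ],
)

```text
time: 9.72
eef_pos: [472.2, 61.0, 27.2]
eef_rot: [0.001, 0.001, 0.923, 0.384]
wrist_force: [0.9, 0.7, -0.4]
width: 0.342
grasp_force: 0.2
```

Emit:
jog_arm(
  series=[
    [[0,0,-0.05],[0,0,0],0.32],
    [[0,0,-0.1],[0,0,0],0.32],
    [[0,0,-0.16],[0,0,0],0.32],
    [[0,0,-0.25],[0,0,0],0.32],
    [[0,0,-0.4],[0,0,0],0.32],
    [[0,0,-0.5],[0,0,0],0.32],
    [[0,0,-0.6],[0,0,0],0.32],
    [[0,0,-0.6],[0,0,0],0.32],
    [[0,0,-0.6],[0,0,0],-1],
    [[0,0,-0.6],[0,0,0],-1],
  ],
)

```text
time: 10.55
eef_pos: [471.7, -23.5, 111.8]
eef_rot: [0.001, 0.001, 0.923, 0.384]
wrist_force: [-0.9, -0.2, 0.3]
width: 0.454
grasp_force: 0.0
```

Run:
```python
from h import *
t=camera("top");s=camera("side")
cv2.imwrite("pics/t2.png",t[:,:,::-1]);cv2.imwrite("pics/s2.png",s[:,:,::-1])
cv2.imwrite("pics/c4.png",np.hstack([cv2.resize(i[140:270,c:c+130],(400,400),interpolation=cv2.INTER_CUBIC)[:,:,::-1] for i,c in((t,230),(s,270))]))
```

```text
(no output)
```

View pics/c4.png

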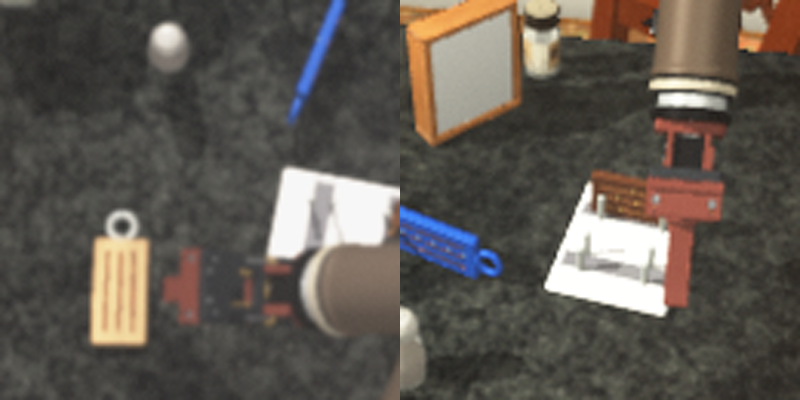

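The trivet lies flat and let go, with the board at top (259-279,217-252) and its ring at top (269,213) pointing away from the robot. Next I fit its pose.

Run:
```python
from h import *
obs=[]
for n,r in(("top",(250,205,284,262)),("side",(275,215,345,300))):
    i=cv2.cvtColor(cv2.imread(f"pics/{n[0]}2.png"),cv2.COLOR_BGR2HSV).astype(int)[r[1]:r[3],r[0]:r[2]]; h,s,v=i[...,0],i[...,1],i[...,2]
    m=((h>5)&(h<30)&(s>50)&(v>100)).astype(float); obs.append((n,r,m)); print(n,m.sum())
q0=[*ray("top",[269,234.5],12),0]
P=box(-55,55,-28,28,0,12)
for o in([obs[0]],[obs[1]],obs): print(fit([P],q0,o))
s=state(); print(s["eef_pos"],np.round(s["joint_positions"],2))
```

```text
top 688.0
side 472.0
(array([ 4.69459780e+02,  4.87712276e+01, -1.14933833e-02]), np.float64(58.54217608612072))
(array([ 4.72712655e+02,  4.83866483e+01, -6.35451180e-04]), np.float64(306.63530949634753))
(array([ 4.71990602e+02,  4.86947514e+01, -1.14914304e-02]), np.float64(371.16618223760094))
[471.37705984 -22.9573765  111.37991685] [ 0.33  0.57  0.15  1.97 -0.84  1.21  2.6 ]
```

Run:
```python
from h import *
D=down(np.pi-.009)
b=row([461,48.6,130],D); row([461,48.6,3.5],D,b)
```

```text
[0.0527, 0.3181, 0.1881] [0.251, -0.0012, 0.002]
[0.0, 0.0, 0.6325] [0.0, 0.0, 0.0]
```

Emit:
jog_arm(
  series=[
    [[0.053,0.25,0.05],[0.12,-0.001,0.002],-1],
    [[0.053,0.318,0.188],[0.251,-0.001,0.002],-1],
    [[0.053,0.318,0.188],[0.251,-0.001,0.002],-1],
    [[0.053,0.318,0.188],[0.251,-0.001,0.002],-1],
    [[0.053,0.318,0.188],[0.251,-0.001,0.002],-1],
    [[0.053,0.318,0.188],[0.251,-0.001,0.002],-1],
    [[0.053,0.318,0.188],[0.251,-0.001,0.002],-1],
    [[0.053,0.318,0.188],[0.251,-0.001,0.002],-1],
    [[0.053,0.318,0.188],[0.251,-0.001,0.002],-1],
    [[0.053,0.318,0.188],[0.251,-0.001,0.002],-1],
    [[0.053,0.318,0.188],[0.251,-0.001,0.002],-1],
    [[0.053,0.318,0.188],[0.251,-0.001,0.002],-1],
  ],
)

```text
time: 11.65
eef_pos: [461.3, 46.0, 130.0]
eef_rot: [-0.0, 0.007, 1.0, -0.0]
wrist_force: [0.2, -0.0, -0.8]
width: 1.001
grasp_force: 0.0
```

Run:
```python
from h import *
D=down(np.pi-.009)
row([461,48.6,4],D); print(np.round(state()["joint_positions"],2),state()["width"])
```

```text
[0.0014, 0.0133, 0.6302] [-0.0001, -0.0001, -0.0013]
[-0.45  0.25  0.28  2.09 -0.1   0.81  1.45] 1.0006631851598142
```

Emit:
jog_arm(
  series=[
    [[0,0.01,0.2],[0,0,0],-1],
    [[0,0.01,0.4],[0,0,0],-1],
    [[0,0.01,0.5],[0,0,0],-1],
    [[0,0.01,0.58],[0,0,0],-1],
    [[0,0.01,0.61],[0,0,0],-1],
    [[0,0.01,0.63],[0,0,0],-1],
    [[0,0.01,0.63],[0,0,0],-1],
    [[0,0.01,0.63],[0,0,0],-1],
    [[0,0.01,0.63],[0,0,0],-1],
  ],
)

```text
time: 12.4
eef_pos: [462.4, 49.4, 5.3]
eef_rot: [0.001, 0.005, 1.0, -0.0]
wrist_force: [0.0, 1.0, 0.2]
width: 0.995
grasp_force: 0.0
```

Emit:
jog_arm(
  series=[
    [[0,0,0],[0,0,0],1],
    [[0,0,0],[0,0,0],1],
    [[0,0,0],[0,0,0],1],
    [[0,0,0],[0,0,0],1],
    [[0,0,0],[0,0,0],1],
    [[0,0,0],[0,0,0],1],
    [[0,0,0],[0,0,0],1],
    [[0,0,0],[0,0,0],1],
    [[0,0,0],[0,0,0],1],
    [[0,0,0],[0,0,0],1],
    [[0,0,0],[0,0,0],1],
  ],
  force=25,
)

```text
time: 13.32
eef_pos: [461.7, 49.5, 4.5]
eef_rot: [0.0, 0.005, 1.0, -0.0]
wrist_force: [-0.4, 0.7, 5.2]
width: 0.635
grasp_force: 25.0
```

Emit:
jog_arm(
  series=[
    [[0,0,-0.05],[0,0,0],1],
    [[0,0,-0.15],[0,0,0],1],
    [[0,0,-0.3],[0,0,0],1],
    [[0,0,-0.45],[0,0,0],1],
    [[0,0,-0.6],[0,0,0],1],
    [[0,0,-0.75],[0,0,0],1],
    [[0,0,-0.9],[0,0,0],1],
    [[0,0,-1],[0,0,0],1],
    [[0,0,-1],[0,0,0],1],
    [[0,0,-1],[0,0,0],1],
  ],
)

```text
time: 14.15
eef_pos: [461.8, 49.7, 205.2]
eef_rot: [0.001, 0.005, 1.0, -0.0]
wrist_force: [0.1, 0.7, -1.7]
width: 0.636
grasp_force: 25.0
```

Emit:
jog_arm(
  series=[
    [[0,0,-0.15],[0,0,0],1],
    [[0,0.1,-0.3],[0,0,0],1],
    [[0,0.2,-0.43],[0,0,-0.02],1],
    [[0,0.35,-0.43],[0,0,-0.039],1],
    [[0,0.5,-0.43],[0,0,-0.039],1],
    [[0,0.5,-0.43],[0,0,-0.039],1],
    [[0,0.5,-0.43],[0,0,-0.039],1],
    [[0,0.5,-0.43],[0,0,-0.039],1],
  ],
)

```text
time: 14.82
eef_pos: [461.8, 148.8, 288.7]
eef_rot: [-0.001, -0.056, 0.998, -0.001]
wrist_force: [0.4, -0.9, -1.7]
width: 0.631
grasp_force: 25.0
```

Run:
```python
from h import *
b=row([462,257.8,290],down(np.pi+.113)); s=state(); print(s["eef_pos"],np.round(s["joint_positions"],2),s["width"])
```

```text
[-0.062, 0.5412, -0.0083] [-0.0009, -0.0008, -0.0002]
[461.82227834 148.84927377 288.65873634] [-0.61  0.11  0.22  1.84 -0.02  1.2   1.3 ] 0.6305735522914968
```

Emit:
jog_arm(
  series=[
    [[0,0.13,-0.01],[0,0,0],1],
    [[-0.03,0.26,-0.01],[0,0,0],1],
    [[-0.05,0.4,-0.01],[0,0,0],1],
    [[-0.062,0.541,-0.01],[0,0,0],1],
    [[-0.062,0.541,-0.01],[0,0,0],1],
    [[-0.062,0.541,-0.01],[0,0,0],1],
    [[-0.062,0.541,-0.01],[0,0,0],1],
    [[-0.062,0.541,-0.01],[0,0,0],1],
    [[-0.062,0.541,-0.01],[0,0,0],1],
  ],
)

```text
time: 15.57
eef_pos: [463.0, 256.9, 292.1]
eef_rot: [0.0, -0.055, 0.998, -0.001]
wrist_force: [0.6, -1.4, -0.8]
width: 0.637
grasp_force: 25.0
```

Run:
```python
from h import *
s0=state(); p=np.array(s0["eef_pos"]);q=quat(s0["eef_rot"]); print(p,s0["eef_rot"])
t=camera("top");s=camera("side")
cv2.imwrite("pics/t3.png",t[:,:,::-1]);cv2.imwrite("pics/s3.png",s[:,:,::-1])
ring=p+q.apply([-77,0,-1.5]); st=place(np.array([[0,0,262],[4,0,214.5],[85,0,291]]),[536.5,266.3,.113])
for n in("top","side"): print(n,"ring",proj(n,ring),"tip,seat,post",proj(n,st).round(1).tolist())
cs=[]
for i,n in((t,"top"),(s,"side")):
    c=(proj(n,ring)[0]).astype(int); x0,y0=c[0]-25,c[1]-25; print(n,x0,y0)
    cs.append(cv2.resize(i[y0:y0+50,x0:x0+50],(400,400),interpolation=cv2.INTER_CUBIC)[:,:,::-1])
cv2.imwrite("pics/c5.png",np.hstack(cs))
```

```text
[462.99777712 256.94215782 292.12390837] [ 2.40929146e-04 -5.50992214e-02  9.98480585e-01 -7.34643072e-04]
top ring [[176.36109235 202.88123698]] tip,seat,post [[179.5, 205.2], [184.3, 205.5], [174.5, 172.2]]
side ring [[322.8625553  280.88325898]] tip,seat,post [[324.2, 290.2], [322.2, 302.6], [283.4, 281.7]]
top 151 177
side 297 255
```

View pics/c5.png

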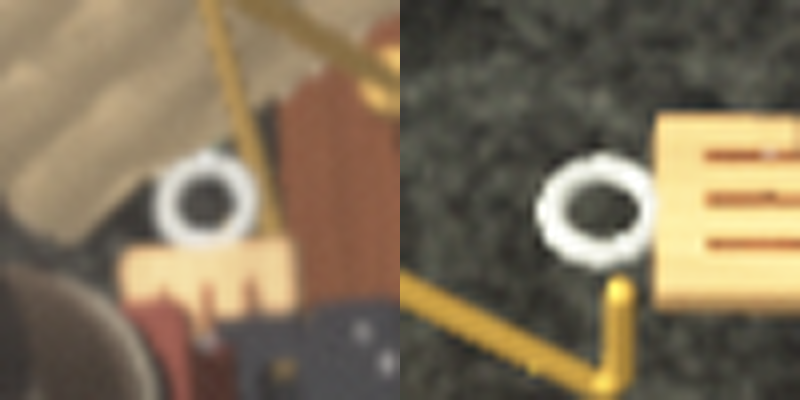

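The ring is at top (176.4,201.5) and side (321.3,280.6), which puts it 3.8 mm further ahead than assumed. The prong tip is at side (324.1,289). I'll correct for that and lower partway.

Emit:
jog_arm(
  series=[
    [[0.023,0.006,0],[0,0,0],1],
    [[0.023,0.006,0],[0,0,0],1],
    [[0.023,0.006,0.03],[0,0,0],1],
    [[0.023,0.006,0.06],[0,0,0],1],
    [[0.023,0.006,0.1],[0,0,0],1],
    [[0.023,0.006,0.13],[0,0,0],1],
    [[0.023,0.006,0.16],[0,0,0],1],
    [[0.023,0.006,0.19],[0,0,0],1],
    [[0.023,0.006,0.19],[0,0,0],1],
    [[0.023,0.006,0.19],[0,0,0],1],
  ],
)

```text
time: 16.5
eef_pos: [457.8, 259.2, 253.7]
eef_rot: [-0.0, -0.056, 0.998, -0.001]
wrist_force: [-0.6, -0.5, -0.2]
width: 0.634
grasp_force: 25.0
```

Run:
```python
from h import *
s0=state(); p=np.array(s0["eef_pos"]);q=quat(s0["eef_rot"]); ring=p+q.apply([-80.8,0,-1.5])
print(p,ring,s0["wrist_force"],[proj(n,ring).round(1).tolist() for n in("top","side")])
t=camera("top");s=camera("side"); cs=[]
for i,x0,y0 in((t,155,180),(s,297,265)):
    cs.append(cv2.resize(i[y0:y0+50,x0:x0+50],(400,400),interpolation=cv2.INTER_CUBIC)[:,:,::-1])
cv2.imwrite("pics/c6.png",np.hstack(cs))
```

```text
[457.78633785 259.15398676 253.68399053] [538.07394915 268.24347934 255.15728518] [-0.57017448 -0.51596938 -0.15653563] [[[179.5, 204.9]], [[323.3, 292.7]]]
```

View pics/c6.png

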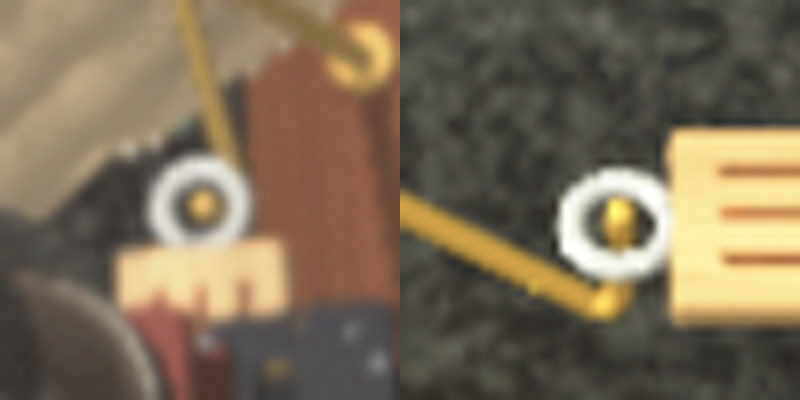

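The prong tip is threaded through the ring in both views, at top (180,205) and side (324,292). I'll lower it further and then let go.

Emit:
jog_arm(
  series=[
    [[0,0,0.03],[0,0,0],1],
    [[0,0,0.05],[0,0,0],1],
    [[0,0,0.07],[0,0,0],1],
    [[0,0,0.075],[0,0,0],1],
    [[0,0,0.075],[0,0,0],1],
    [[0,0,0.075],[0,0,0],1],
  ],
)

```text
time: 17.1
eef_pos: [457.9, 259.2, 239.1]
eef_rot: [0.0, -0.056, 0.998, -0.001]
wrist_force: [0.2, -0.4, -1.2]
width: 0.637
grasp_force: 25.0
```

Emit:
jog_arm(
  series=[
    [[0,0,0.012],[0,0,0],1],
    [[0,0,0.012],[0,0,0],1],
    [[0,0,0.012],[0,0,0],-1],
    [[0,0,0.012],[0,0,0],-1],
    [[0,0,0.012],[0,0,0],-1],
    [[0,0,0.012],[0,0,0],-1],
    [[0,0,0.012],[0,0,0],-1],
    [[0,0,0.012],[0,0,0],-1],
    [[0,0,0.012],[0,0,0],-1],
    [[0,0,0.012],[0,0,0],-1],
    [[0,0,0.012],[0,0,0],-1],
    [[0,0,0.012],[0,0,0],-1],
  ],
)

```text
time: 18.1
eef_pos: [457.9, 259.2, 236.7]
eef_rot: [0.0, -0.056, 0.998, -0.001]
wrist_force: [0.4, 0.2, -0.7]
width: 1.002
grasp_force: 0.0
```

Emit:
jog_arm(
  series=[
    [[0.1,0,-0.1],[0,0,0],-1],
    [[0.2,0,-0.25],[0,0,0],-1],
    [[0.3,0,-0.4],[0,0,0],-1],
    [[0.3,-0.2,-0.4],[0,0,0],-1],
    [[0.3,-0.4,-0.4],[0,0,0],-1],
    [[0.3,-0.6,-0.4],[0,0,0],-1],
    [[0.3,-0.8,-0.4],[0,0,0],-1],
    [[0.3,-0.8,-0.4],[0,0,0],-1],
    [[0.3,-0.8,-0.4],[0,0,0],-1],
    [[0.3,-0.8,-0.4],[0,0,0],-1],
  ],
)

```text
time: 18.93
eef_pos: [416.2, 94.2, 317.0]
eef_rot: [0.0, -0.056, 0.998, -0.0]
wrist_force: [-0.6, 1.6, 0.2]
width: 1.001
grasp_force: 0.0
```

Run:
```python
from h import *
t=camera("top");s=camera("side"); cs=[]
for i,x0,y0,w in((t,140,150,110),(s,260,260,110)):
    cs.append(cv2.resize(i[y0:y0+w,x0:x0+w],(400,400),interpolation=cv2.INTER_CUBIC)[:,:,::-1])
cv2.imwrite("pics/c7.png",np.hstack(cs))
```

```text
(no output)
```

View pics/c7.png

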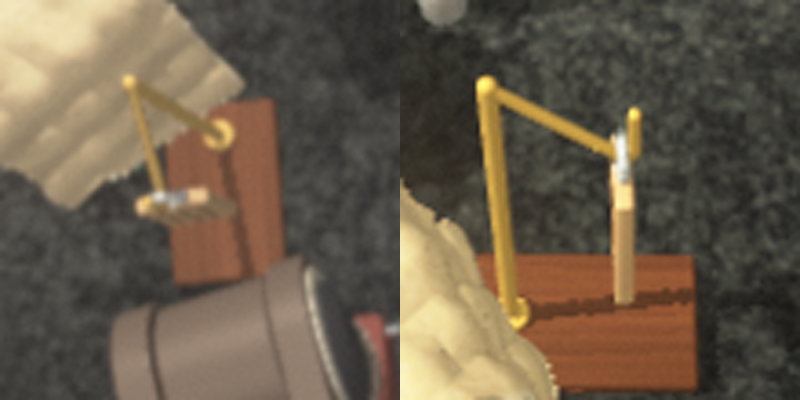

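The trivet hangs by its ring in the bend at side (321,300), straight down to side (321,342). I'll wait for it to settle and compare frames.

Emit:
jog_arm(
  series=[
    [[0,-0.1,0],[0,0,0],-1],
    [[0,-0.2,0],[0,0,0],-1],
    [[0,-0.2,0],[0,0,0],-1],
    [[0,-0.2,0],[0,0,0],-1],
    [[0,-0.2,0],[0,0,0],-1],
    [[0,-0.2,0],[0,0,0],-1],
    [[0,-0.2,0],[0,0,0],-1],
    [[0,-0.2,0],[0,0,0],-1],
    [[0,-0.2,0],[0,0,0],-1],
    [[0,-0.2,0],[0,0,0],-1],
    [[0,-0.2,0],[0,0,0],-1],
    [[0,-0.2,0],[0,0,0],-1],
  ],
)

```text
time: 20.03
eef_pos: [420.8, 53.9, 316.9]
eef_rot: [0.0, -0.056, 0.998, -0.001]
wrist_force: [0.5, -0.8, 0.3]
width: 1.0
grasp_force: 0.0
```

Emit:
jog_arm(
  series=[
    [[0,0,0],[0,0,0],-1],
    [[0,0,0],[0,0,0],-1],
    [[0,0,0],[0,0,0],-1],
    [[0,0,0],[0,0,0],-1],
    [[0,0,0],[0,0,0],-1],
    [[0,0,0],[0,0,0],-1],
    [[0,0,0],[0,0,0],-1],
    [[0,0,0],[0,0,0],-1],
    [[0,0,0],[0,0,0],-1],
    [[0,0,0],[0,0,0],-1],
    [[0,0,0],[0,0,0],-1],
    [[0,0,0],[0,0,0],-1],
  ],
)

```text
time: 21.03
eef_pos: [420.8, 53.8, 316.9]
eef_rot: [0.0, -0.056, 0.998, -0.001]
wrist_force: [-0.2, 0.6, 0.6]
width: 0.998
grasp_force: 0.0
```

Emit:
jog_arm(
  series=[
    [[0,0,0],[0,0,0],-1],
    [[0,0,0],[0,0,0],-1],
    [[0,0,0],[0,0,0],-1],
    [[0,0,0],[0,0,0],-1],
    [[0,0,0],[0,0,0],-1],
    [[0,0,0],[0,0,0],-1],
    [[0,0,0],[0,0,0],-1],
    [[0,0,0],[0,0,0],-1],
    [[0,0,0],[0,0,0],-1],
    [[0,0,0],[0,0,0],-1],
    [[0,0,0],[0,0,0],-1],
    [[0,0,0],[0,0,0],-1],
  ],
)

```text
time: 22.03
eef_pos: [420.7, 53.8, 316.9]
eef_rot: [0.0, -0.056, 0.998, -0.001]
wrist_force: [-0.1, -1.0, -0.0]
width: 1.001
grasp_force: 0.0
```

Emit:
jog_arm(
  series=[
    [[0,0,0],[0,0,0],-1],
    [[0,0,0],[0,0,0],-1],
    [[0,0,0],[0,0,0],-1],
    [[0,0,0],[0,0,0],-1],
    [[0,0,0],[0,0,0],-1],
    [[0,0,0],[0,0,0],-1],
    [[0,0,0],[0,0,0],-1],
    [[0,0,0],[0,0,0],-1],
    [[0,0,0],[0,0,0],-1],
    [[0,0,0],[0,0,0],-1],
    [[0,0,0],[0,0,0],-1],
    [[0,0,0],[0,0,0],-1],
  ],
)

```text
time: 23.03
eef_pos: [420.8, 53.8, 316.9]
eef_rot: [0.0, -0.056, 0.998, -0.001]
wrist_force: [-0.3, 0.6, 0.6]
width: 0.996
grasp_force: 0.0
```

Run:
```python
from h import *
f=[camera("side").astype(int)[285:350,305:340] for _ in range(12)]
print([int(np.abs(g-f[0]).max()) for g in f],[round(float(np.abs(g-f[0]).mean()),2) for g in f])
cv2.imwrite("pics/f.png",f[-1][:,:,::-1])
g=cv2.cvtColor(f[-1].astype(np.uint8),cv2.COLOR_RGB2HSV).astype(int); m=(g[...,0]>9)&(g[...,0]<28)&(g[...,2]>140)&(g[...,1]>60)
print([(r+285,round(float(np.where(m[r])[0].mean()+305),1)) for r in range(25,60,6) if m[r].any()], state()["time"])
```

```text
[0, 7, 7, 8, 8, 7, 8, 8, 9, 8, 8, 8] [0.0, 1.5, 1.49, 1.47, 1.48, 1.46, 1.54, 1.49, 1.52, 1.47, 1.49, 1.48]
[(310, 320.5), (316, 320.5), (322, 320.5), (328, 320.5), (334, 322.0), (340, 314.5)] 23.6333[ WARN:0@8.046] global loadsave.cpp:1063 imwrite_ Unsupported depth image for selected encoder is fallbacked to CV_8U.
```

It is still: the frames differ only by noise, and the board is vertical at column 320.5. Handing in.

```bash
python3 -c "
from workcell import *
print(sign_off())"
```

```text
the job is handed in; nothing more can be done
None
```

I took the trivet out of the rack, laid it flat and let go, then re-gripped it across its width and hung it by its ring on the brass hook; it was hanging straight and still when I handed the job in at about 24 s (no verdict came back).

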